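# Pick the red heel for the repair and flip the ticket sign

### The arm

A 7-joint arm with a two-finger parallel gripper is mounted at the origin on the work surface. World frame = base frame: x ahead of the robot, y to its left, z up, the work surface at z = 0. Lengths are in m, angles in rad, forces in N, time in s.
With the tool pointing down it reaches from about 0.4 to 0.85 m from the base axis. Payload 10.4 kg.
Tool frame: the origin (TCP) lies on the centre line of the jaws, within the pads' length; the fingertips stand 11 mm ahead of it and the grasp point (between the pads) lies 8 mm behind it (manip.finger_overhang is the distance from the TCP to the fingertips, in m); z points along the fingers, y is the line along which they close (so a half turn about z gives the same grasp; the last joint's range is limited). The gripper opens to 85 mm and grips with 20 to 120 N. Pads are 22 mm wide; open, the fingers measure 114 mm over their backs; the gripper's body (76 mm by 85 mm) begins 54 mm behind the grasp point. The pads swing forward as they close: fully open they stand 13 mm farther back than shut.
Start: joints at [-1.34, 0.332, -0.065, 1.46, 0.022, 1.35, -0.088], TCP at [0.157, 0.605, 0.242] pointing down, gripper open.
Joint ranges: [-2.6, 2.6], [-0.5, 2.12], [-1.47, 1.34], [0.16, 2.42], [-1.27, 4.41], [0.06, 2.06], [-2.6, 2.6]. Speed limits (rad/s): [2.22, 2.22, 2.79, 2.79, 3.14, 3.14, 3.14].

### API

Orientations are given as a unit quaternion [x, y, z, w].
In Python, from workcell import manip, imaging, workorder gives the robot as it stands.
- The arm moves only by the tool jog_arm, never from a script. Its argument "deltas" is a list of rows, each an object with "gripper": the opening, from 0 (shut) to 1 (fully open); "offset": the shift along the tool's x, y, z in m, a list of three; "rotation": the turn, a rotation vector about the tool's x, y, z in degrees, a list of three. In form: [{"gripper": gripper, "offset": [tx, ty, tz], "rotation": [ax, ay, az]}, ...]. A call has 1 to 20 rows; each row shifts and turns the commanded pose from where the row before left it, along the tool's axes as they then stand; what a row does not reach is not made up. A row lasts 1/10 s, in which the tool goes at most 50 mm and 8.59 degrees, less where a joint would pass 70% of its speed; a pose out of reach is approached as far as the arm can. A call with a gripper value outside its range is refused whole. The fingers move at their own pace and stop on an object; "newtons" is the grip in N (left out, the last holds). Time passes only in rows, so rows that do not move let the fingers close. It gives the time, the measured TCP pose, the force, the opening and the grip force at its end, in the units of the state.
- manip.get_obs(): the state, without advancing time (a new reading comes with each control period).
- imaging.camera(name): name is "scene" or "top" or "wrist"; returns the picture (420x560x3 uint8, blue, green, red); there is no depth.
- imaging.camera_model(name): a dict with "camera_matrix" (3x3 intrinsics, pixels), "world_to_cam" (4x4, takes a point from world to camera coordinates); the wrist camera has in their place "hand_eye" (4x4, takes a point from camera to tool coordinates, whose origin is the TCP and whose axes are the flange's). Camera axes: x right, y up, looking along -z (the intrinsics and any distortion apply to the point x, -y, -z); pixel columns grow to the right and rows downward; lengths in m; the calibration is good to about 2 mm. A picture is of the moment at which its call begins: read the wrist's pose just before it. camera_model takes no time and is no camera call.
- workorder.hand_in(): hands the job in; it is judged then, once.
The state is a dict: "clock": time; "joint_pos": joint angles; "joint_velocities": joint speeds; "tau": joint torques, N m; "position": TCP position; "ee_rot": TCP orientation; "ft_force": force on the tool from outside, world axes, zero at the start; "torque": the same for the moment, N m; "grip_width": opening from 0.0 (shut) to 1.0 (fully open); "grasp_force": force on a finger pad.
Only numpy, scipy, OpenCV 4.12 (cv2) and the standard library are available. Lean on these libraries where they do the work, as an engineer would, in place of code of your own. Each camera call takes 0.05 s, during which the arm holds its last target. There are 200 camera calls.

### The job

Pick the red block heel out of the green parts bin and lay it gently on its side in the empty near half of the wooden job tray, in front of the red shoe, leaving all the other parts in the bin. When it lies there and you have let go of it, swing the two-sided ticket sign half a turn on its pivot, so that it stands square to its base again with the green face where the yellow face was. Leave the polish tin, hammer and brush on the bench alone.

Things in the scene. Friction and masses are not known exactly. Their poses are not given: they have to be found in the camera images.
- red_heel: the target: a red block heel (about 60 g) lying on its side in the bin at any yaw, 60 mm long (its x), 36 mm wide (y), 32 mm high (z). A 12 mm long seat flange at its +x end is 42 mm wide and 38 mm high; a 10 mm long dark rubber tip at its -x end is 34 mm wide and 30 mm high. Origin: centre of its underside; z up as it lies
- heel_mid (a point): a point in the middle of the red heel, 17 mm above its underside
- bin: open green plastic parts bin, fixed, outside 200 mm (x) by 280 mm (y), 55 mm high, walls and floor 5 mm thick, on the left or right of the bench. Six loose parts lie in it in two rows of three, some 84 mm apart, at any yaw and in any order, the red heel among them. Origin: centre of its underside
- tray: wooden job tray, fixed, on the other side from the bin; 240 mm (x) by 280 mm (y) outside, walls 30 mm high, 6 mm thick, floor 6 mm thick. A divider of the same height splits it: the far half (+x) holds a fixed red shoe (along y, 55 mm high); the near half (-x, nearer the robot), 111 mm by 268 mm inside, is empty. Origin: centre of its underside
- tray_spot (a point): centre of the inner floor of the tray's empty near half, 60 mm to -x of the tray's origin and 6 mm above its underside; same axes as the tray
- sign_stand: fixed stand of the ticket sign: dark base plate 60 mm (x) by 100 mm (y) by 14 mm, with an upright pin 12 mm thick in the middle that carries the sign. Origin: centre of its underside, under the pivot; its x axis points to the far side of the bench, away from the robot, give or take 0.3 rad
- sign_pivot (a point): top middle of the sign, on its upright pivot axis, 144 mm above the bench. The sign is an upright plate centred on the pivot, 90 mm wide, 70 mm high (74 to 144 mm above the bench), 6 mm thick; one face yellow with a black dot, the other green with a white dot
- sign (a joint): angle of the sign, rad, anticlockwise from above. At 0 it lies along the stand's y (the long side of the base), yellow face to the stand's +x, green to -x; it starts within 0.5 of that. It can be pushed round either way, light friction (0.025 Nm), stops at -3.9 and 3.9, and stays where it is left. Half a turn done: near 3.14 or -3.14
- black_heel: bystander in the bin: a black block heel of the same shape as the red one. Origin: centre of its underside
- tan_heel: bystander in the bin: a brown wooden block heel of the same shape. Origin: centre of its underside
- red_lift: bystander in the bin: a flat round red disc, 48 mm across and 12 mm thick; not the heel. Origin: centre of its underside
- toe_plate: bystander in the bin: a U-shaped steel plate about 44 by 40 mm, 8 mm thick. Origin: near the middle of its underside
- wood_knob: bystander in the bin: an upright dark wooden knob, 44 mm across and 44 mm high. Origin: centre of its underside
- polish_tin: bystander on the far part of the bench: a blue polish tin, 72 mm across, 45 mm high. Origin: centre of its underside
- hammer: bystander lying on the far left of the bench: a hammer
- brush: bystander lying on the far right of the bench: a brush
There are look-alikes about, which are no part of the job. What is meant by the red_heel is not blue or white, and is the larger of those in its own colour.

How it is judged:
By the outcome, as a careful person would: the job done as asked, in the order asked, and still so for the second after the job is handed in, with the robot touching nothing.
It also fails if it takes over 64 s, if anything falls off the work surface, if the arm or the gripper's body presses on something with over 40 N, if the wrist force passes 120 N, or if a joint passes its speed limit or range.

## Working session

There is one attempt and no reset: what is moved stays moved. The work goes in short steps, Python scripts to look and compute and a tool call to move; the robot and the scene stay as the last step left them, time stands still between calls to the robot, and variables do not carry over. Pictures are saved under pics/ and viewed, at most 10 in all, crops included, and the job is handed in when it is done.

Besides the shell and the picture viewer there is one more tool, called after "Call:" by a JSON object that holds its "fn" and its "kwargs". jog_arm: Moves the arm, as the interface text tells. Its arguments: {"type":"object","properties":{"deltas":{"type":"array","items":{"type":"object","properties":{"gripper":{"type":"number"},"offset":{"type":"array","items":{"type":"number"}},"rotation":{"type":"array","items":{"type":"number"}}}}},"newtons":{"type":"number"}},"required":["deltas"]}

```bash
mkdir -p pics
python3 - <<'E'
from workcell import manip, imaging
import cv2,numpy as np
print(manip.get_obs(), manip.finger_overhang)
for n in("top","scene"):
    cv2.imwrite(f"pics/{n}0.png",imaging.camera(n)); print(n,imaging.camera_model(n))
print(imaging.camera_model("wrist"))
E
```

```text
{'clock': 0.0, 'joint_pos': array([-1.33961321,  0.33287506, -0.06472097,  1.46098548,  0.02155662,
        1.34992422, -0.08850472]), 'joint_velocities': array([ 1.24955902e-04,  2.55819059e-04, -1.25732979e-03, -2.07754634e-06,
       -1.30940825e-03,  1.60883125e-03,  1.51956199e-04]), 'tau': array([-2.02190781e-04, -6.25426912e+01,  4.89035610e-02, -3.91632092e+01,
        1.61161280e-02,  9.49086389e-03, -2.01343966e-06]), 'position': array([0.15680033, 0.60460893, 0.2414929 ]), 'ee_rot': array([ 1.26537638e-01,  9.91961524e-01, -7.44789722e-04, -8.33171728e-05]), 'ft_force': array([-0.23648651,  0.08308591, -0.27718436]), 'torque': array([-0.034398  ,  0.04853143,  0.01626365]), 'grasp_force': 0.0, 'grip_width': 0.9986147499455984} 0.011
top {'camera_matrix': array([[390.76186492,   0.        , 273.00374342],
       [  0.        , 390.76186492, 209.79032987],
       [  0.        ,   0.        ,   1.        ]]), 'world_to_cam': array([[ 0.02313064, -0.9996727 , -0.01092983,  0.00743352],
       [ 0.99200271,  0.02159354,  0.1243557 , -0.54033733],
       [-0.12407898, -0.0137188
[... 360 characters left out ...]
62943925,  0.40441803,  0.6635151 ,  0.25749544],
       [ 0.57115213, -0.33818024,  0.74794343, -1.44234485],
       [ 0.        ,  0.        ,  0.        ,  1.        ]])}
{'camera_matrix': array([[318.37100818,   0.        , 281.77327385],
       [  0.        , 318.37100818, 206.85232984],
       [  0.        ,   0.        ,   1.        ]]), 'hand_eye': array([[-5.50871678e-05,  9.45874167e-01,  3.24533600e-01,
         8.39122798e-02],
       [ 9.99999863e-01,  2.20792212e-04, -4.73770635e-04,
        -3.28169474e-04],
       [-5.19781896e-04,  3.24533529e-01, -9.45874050e-01,
        -1.32047511e-01],
       [ 0.00000000e+00,  0.00000000e+00,  0.00000000e+00,
         1.00000000e+00]])}
```

View pics/top0.png

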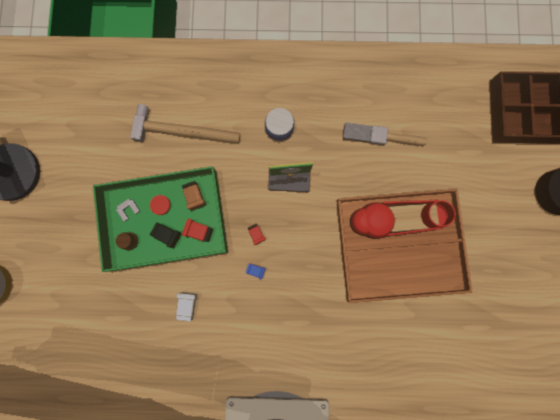

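View pics/scene0.png

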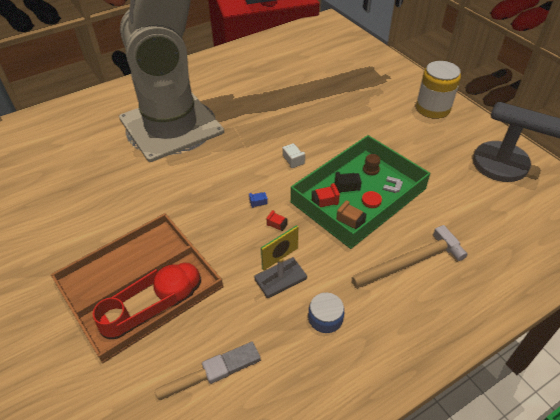

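The top view shows the following:
- **Red heel candidates:** heel in the bin (197,231), small red heel on the bench (256,234), red lift (160,205), red shoe (400,217). Blue (256,271) and white (185,307) are excluded. I choose (197,231), the larger red heel, lying in the bin.
- **Sign:** at about (290,178).
- **Tray near half:** at about (403,270).

```bash
cat > h.py <<'E'
import numpy as np,cv2
from scipy.spatial.transform import Rotation as R
from workcell import manip, imaging
def cam(n,o=None):
    m=imaging.camera_model(n); K=m["camera_matrix"]
    if n=="wrist":
        T=np.eye(4);T[:3,:3]=R.from_quat(o["ee_rot"]).as_matrix();T[:3,3]=o["position"];C=T@m["hand_eye"]
    else: C=np.linalg.inv(m["world_to_cam"])
    return K,C
def ray(n,px,z,o=None):
    K,C=cam(n,o); px=np.atleast_2d(px).astype(float)
    d=np.c_[(px[:,0]-K[0,2])/K[0,0],-(px[:,1]-K[1,2])/K[1,1],-np.ones(len(px))]@C[:3,:3].T
    return C[:3,3]+d*((z-C[2,3])/d[:,2])[:,None]
def proj(n,P,o=None):
    K,C=cam(n,o); p=(np.atleast_2d(P)-C[:3,3])@C[:3,:3]
    return np.c_[K[0,0]*p[:,0]/-p[:,2]+K[0,2],K[1,1]*p[:,1]/p[:,2]+K[1,2]]
E
python3 - <<'E'
from h import *
im=cv2.imread("pics/top0.png")
a=cv2.resize(im[205:265,140:230],None,fx=5,fy=5,interpolation=2)
b=cv2.resize(im[150:210,250:330],None,fx=4.3,fy=5,interpolation=2)
cv2.imwrite("pics/crop1.png",np.hstack([a,b[:300]]))
print("heel",ray("top",(197,231),.025))
print("bin rim",ray("top",[(96,184),(213,169),(227,257),(105,270)],.055))
print("tray rim",ray("top",[(338,199),(456,192),(467,293),(347,300)],.03))
print("stand",ray("top",[(269,166),(311,168),(310,191),(269,190)],.014))
print("sign top",ray("top",[(269,167),(312,164)],.144))
E
```

```text
heel [[0.48751862 0.19547864 0.025     ]]
bin rim [[0.58811704 0.42634163 0.055     ]
 [0.62874044 0.15919241 0.055     ]
 [0.42901918 0.11943495 0.055     ]
 [0.39397475 0.3906402  0.055     ]]
tray rim [[ 0.5691366  -0.13123301  0.03      ]
 [ 0.59150111 -0.40531836  0.03      ]
 [ 0.36105003 -0.42195073  0.03      ]
 [ 0.33904401 -0.15207422  0.03      ]]
stand [[ 0.64826613  0.03190182  0.014     ]
 [ 0.64543112 -0.06890239  0.014     ]
 [ 0.58947434 -0.06714374  0.014     ]
 [ 0.58981877  0.03047493  0.014     ]]
sign top [[ 0.61492568  0.02834415  0.144     ]
 [ 0.62305953 -0.0600983   0.144     ]]
```

View pics/crop1.png

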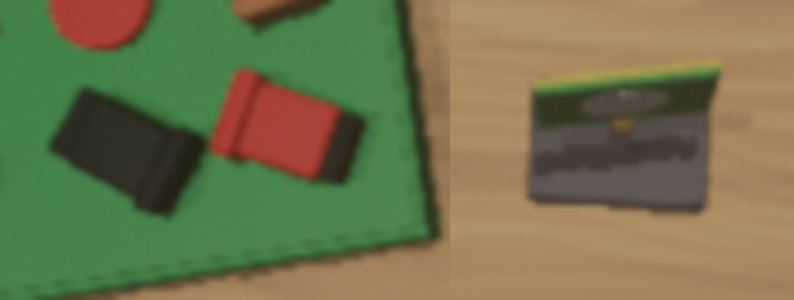

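The crop confirms a red body with a flange at the upper left and a dark tip at the lower right. The black heel is left of it, and its flange is nearly touching. The sign reads about +0.1 rad. I'll move above the bin for a close wrist look.

Call:
{"fn": "jog_arm", "kwargs": {"deltas": [{"gripper": 0.7,"offset": [-0.0264,-0.0196,0],"rotation": [0,0,0]},{"gripper": 0.7,"offset": [-0.0264,-0.0196,0],"rotation": [0,0,0]},{"gripper": 0.7,"offset": [-0.0264,-0.0196,0],"rotation": [0,0,0]},{"gripper": 0.7,"offset": [-0.0264,-0.0196,0],"rotation": [0,0,0]},{"gripper": 0.7,"offset": [-0.0264,-0.0196,0],"rotation": [0,0,0]},{"gripper": 0.7,"offset": [-0.0264,-0.0196,0],"rotation": [0,0,0]},{"gripper": 0.7,"offset": [-0.0264,-0.0196,0],"rotation": [0,0,0]},{"gripper": 0.7,"offset": [-0.0264,-0.0196,0],"rotation": [0,0,0]},{"gripper": 0.7,"offset": [-0.0264,-0.0196,0],"rotation": [0,0,0]},{"gripper": 0.7,"offset": [-0.0264,-0.0196,0],"rotation": [0,0,0]},{"gripper": 0.7,"offset": [-0.0264,-0.0196,0],"rotation": [0,0,0]},{"gripper": 0.7,"offset": [-0.0264,-0.0196,0],"rotation": [0,0,0]},{"gripper": 0.7,"offset": [-0.0264,-0.0196,0],"rotation": [0,0,0]},{"gripper": 0.7,"offset": [-0.0264,-0.0196,0],"rotation": [0,0,0]},{"gripper": 0.7,"offset": [-0.0264,-0.0196,0],"rotation": [0,0,0]},{"gripper": 0.7,"offset": [-0.0264,-0.0196,0],"rotation": [0,0,0]}]}}

```text
clock: 1.7
position: [0.4876, 0.1942, 0.2421]
ee_rot: [0.126, 0.992, -0.0, -0.0]
ft_force: [0.3, 0.9, -0.2]
grip_width: 0.701
grasp_force: 0.0
```

Call:
{"fn": "jog_arm", "kwargs": {"deltas": [{"gripper": 0.7,"offset": [0,0,0],"rotation": [0,0,7.75]},{"gripper": 0.7,"offset": [0,0,0],"rotation": [0,0,7.75]},{"gripper": 0.7,"offset": [0,0,0],"rotation": [0,0,7.75]},{"gripper": 0.7,"offset": [0,0,0],"rotation": [0,0,7.75]},{"gripper": 0.7,"offset": [0,0,0],"rotation": [0,0,7.75]},{"gripper": 0.7,"offset": [0,0,0],"rotation": [0,0,7.75]},{"gripper": 0.7,"offset": [0,0,0],"rotation": [0,0,7.75]},{"gripper": 0.7,"offset": [0,0,0],"rotation": [0,0,7.75]},{"gripper": 0.7,"offset": [0,0,0],"rotation": [0,0,7.75]},{"gripper": 0.7,"offset": [0,0,0],"rotation": [0,0,7.75]},{"gripper": 0.7,"offset": [0,0,0],"rotation": [0,0,7.75]},{"gripper": 0.7,"offset": [0,0,0],"rotation": [0,0,7.75]},{"gripper": 0.7,"offset": [0,0,0],"rotation": [0,0,0]},{"gripper": 0.7,"offset": [0,0,0],"rotation": [0,0,0]}]}}

```text
clock: 3.1
position: [0.4869, 0.1954, 0.2421]
ee_rot: [0.805, 0.593, -0.0, -0.0]
ft_force: [-0.3, -0.2, 0.5]
grip_width: 0.699
grasp_force: 0.0
```

```bash
cat > look.py <<'E'
from h import *
import sys
o=manip.get_obs(); im=imaging.camera("wrist"); cv2.imwrite(f"pics/{sys.argv[1]}.png",im); np.save(f"pics/{sys.argv[1]}.npy",np.r_[o["position"],o["ee_rot"]])
M=R.from_quat(o["ee_rot"]).as_matrix()
print(o["clock"],o["position"].round(4),"joints",o["joint_pos"].round(2),"\ntool axes",M.round(3).tolist(),o["grip_width"],o["ft_force"].round(1))
E
python3 look.py w1
```

```text
3.1 [0.4869 0.1954 0.2421] joints [-0.85  0.1   0.41  1.75 -0.04  1.3  -0.73] 
tool axes [[0.297, 0.955, -0.0], [0.955, -0.297, -0.0], [-0.0, -0.0, -1.0]] 0.6992998226932093 [-0.3 -0.2  0.5]
```

View pics/w1.png

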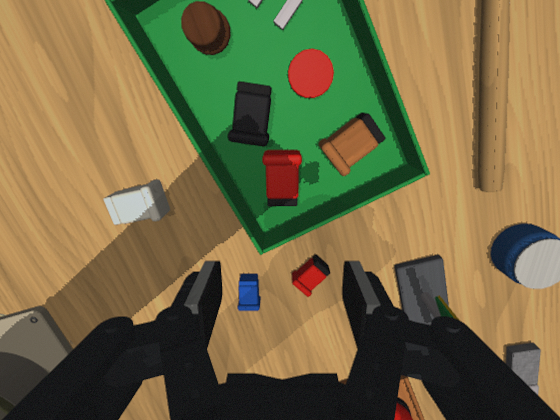

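The wrist view shows the red heel with its flange at (282,157) and tip at (283,201). Its axis is almost upright in the image, so the yaw is about right. The black heel (250,113) is clear to the upper left.

Run:
```python
from h import *
a=np.load("pics/w1.npy"); o=dict(position=a[:3],ee_rot=a[3:]); M=R.from_quat(a[3:]).as_matrix()
im=cv2.imread("pics/w1.png").astype(int); b,g,r=im[...,0],im[...,1],im[...,2]
m=((r>90)&(g<60)&(b<60)).astype(np.uint8); m[:, :245]=0;m[:,320:]=0;m[:140]=0;m[230:]=0
m=cv2.morphologyEx(m,cv2.MORPH_OPEN,np.ones((3,3)))
ys,xs=np.nonzero(m)
for y in range(148,210,4):
    q=xs[ys==y]; print(y,(q.min(),q.max()) if len(q) else None, end=' ')
P=ray("wrist",[(263,152),(301,152),(266,165),(299,165),(270,206),(297,206)],.04,o)
print("\n",P.round(4)); print("in tool",((P-o["position"])@M).round(4))
hs=ray("top",proj("top",[[0,0,0]]),0)
# top cam independent: crop px -> full
q=np.array([(245,70),(212,150),(365,117),(345,183)])/5+[139.6,204.6]
Q=ray("top",q,.038); print(Q.round(4), ((Q-o["position"])@M).round(4))
```

```text
148 None 152 None 156 (np.int64(263), np.int64(300)) 160 (np.int64(263), np.int64(301)) 164 (np.int64(265), np.int64(299)) 168 (np.int64(266), np.int64(297)) 172 (np.int64(266), np.int64(297)) 176 (np.int64(266), np.int64(297)) 180 (np.int64(266), np.int64(297)) 184 (np.int64(267), np.int64(297)) 188 (np.int64(266), np.int64(297)) 192 (np.int64(267), np.int64(297)) 196 (np.int64(267), np.int64(297)) 200 None 204 None 208 None 
 [[0.4767 0.2296 0.04  ]
 [0.5147 0.2177 0.04  ]
 [0.4754 0.2155 0.04  ]
 [0.5088 0.2051 0.04  ]
 [0.4652 0.1706 0.04  ]
 [0.4938 0.1617 0.04  ]]
in tool [[ 0.0297 -0.0199  0.2021]
 [ 0.0297  0.0199  0.2021]
 [ 0.0159 -0.0169  0.2021]
 [ 0.0159  0.0181  0.2021]
 [-0.0301 -0.0132  0.2021]
 [-0.0301  0.0167  0.2021]]
[[0.5148 0.2135 0.038 ]
 [0.4776 0.2269 0.038 ]
 [0.4944 0.1572 0.038 ]
 [0.4639 0.1651 0.038 ]] [[ 0.0257  0.0213  0.2041]
 [ 0.0274 -0.0181  0.2041]
 [-0.0341  0.0185  0.2041]
 [-0.0357 -0.0129  0.2041]]
```

Call:
{"fn": "jog_arm", "kwargs": {"deltas": [{"gripper": 0.7,"offset": [-0.003,0.001,0.02],"rotation": [0,0,0]},{"gripper": 0.7,"offset": [0,0,0.025],"rotation": [0,0,0]},{"gripper": 0.7,"offset": [0,0,0.025],"rotation": [0,0,0]},{"gripper": 0.7,"offset": [0,0,0.025],"rotation": [0,0,0]},{"gripper": 0.7,"offset": [0,0,0.025],"rotation": [0,0,0]},{"gripper": 0.7,"offset": [0,0,0.02],"rotation": [0,0,0]},{"gripper": 0.7,"offset": [0,0,0.02],"rotation": [0,0,0]},{"gripper": 0.7,"offset": [0,0,0.015],"rotation": [0,0,0]},{"gripper": 0.7,"offset": [0,0,0.01],"rotation": [0,0,0]},{"gripper": 0.7,"offset": [0,0,0.01],"rotation": [0,0,0]},{"gripper": 0.7,"offset": [0,0,0.01],"rotation": [0,0,0]},{"gripper": 0.7,"offset": [0,0,0.01],"rotation": [0,0,0]},{"gripper": 0.7,"offset": [0,0,0.006],"rotation": [0,0,0]},{"gripper": 0.7,"offset": [0,0,0],"rotation": [0,0,0]},{"gripper": 0.7,"offset": [0,0,0],"rotation": [0,0,0]}]}}

```text
clock: 4.65
position: [0.4873, 0.1923, 0.0215]
ee_rot: [0.807, 0.591, 0.0, -0.0]
ft_force: [0.6, -0.8, 0.8]
grip_width: 0.702
grasp_force: 0.0
```

Call:
{"fn": "jog_arm", "kwargs": {"deltas": [{"gripper": 0.3,"offset": [0,0,0],"rotation": [0,0,0]},{"gripper": 0.3,"offset": [0,0,0],"rotation": [0,0,0]},{"gripper": 0.3,"offset": [0,0,0],"rotation": [0,0,0]},{"gripper": 0.3,"offset": [0,0,0],"rotation": [0,0,0]},{"gripper": 0.3,"offset": [0,0,0],"rotation": [0,0,0]},{"gripper": 0.3,"offset": [0,0,0],"rotation": [0,0,0]}], "newtons": 30}}

```text
clock: 5.25
position: [0.4875, 0.1925, 0.0219]
ee_rot: [0.807, 0.591, 0.0, -0.0]
ft_force: [-0.3, 0.4, 6.4]
grip_width: 0.417
grasp_force: 31.3
```

Call:
{"fn": "jog_arm", "kwargs": {"deltas": [{"gripper": 0.3,"offset": [0,0,-0.01],"rotation": [0,0,0]},{"gripper": 0.3,"offset": [0,0,-0.015],"rotation": [0,0,0]},{"gripper": 0.3,"offset": [0,0,-0.02],"rotation": [0,0,0]},{"gripper": 0.3,"offset": [0,0,-0.02],"rotation": [0,0,0]},{"gripper": 0.3,"offset": [0,0,-0.02],"rotation": [0,0,0]},{"gripper": 0.3,"offset": [0,0,-0.02],"rotation": [0,0,0]},{"gripper": 0.3,"offset": [0,0,-0.02],"rotation": [0,0,0]},{"gripper": 0.3,"offset": [0,0,-0.015],"rotation": [0,0,0]},{"gripper": 0.3,"offset": [0,0,0],"rotation": [0,0,-5.5]},{"gripper": 0.3,"offset": [0,0,0],"rotation": [0,0,-5.5]},{"gripper": 0.3,"offset": [0,0,0],"rotation": [0,0,-5.5]},{"gripper": 0.3,"offset": [0,0,0],"rotation": [0,0,-5.5]},{"gripper": 0.3,"offset": [0,0,0],"rotation": [0,0,0]}]}}

```text
clock: 6.55
position: [0.487, 0.1921, 0.1617]
ee_rot: [0.679, 0.735, 0.0, -0.0]
ft_force: [-0.3, -0.9, -0.4]
grip_width: 0.416
grasp_force: 30.5
```

Call:
{"fn": "jog_arm", "kwargs": {"deltas": [{"gripper": 0.3,"offset": [-0.015,-0.0037,0],"rotation": [0,0,0]},{"gripper": 0.3,"offset": [-0.0292,-0.0074,0],"rotation": [0,0,0]},{"gripper": 0.3,"offset": [-0.0292,-0.0074,0],"rotation": [0,0,0]},{"gripper": 0.3,"offset": [-0.0292,-0.0074,0],"rotation": [0,0,0]},{"gripper": 0.3,"offset": [-0.0292,-0.0074,0],"rotation": [0,0,0]},{"gripper": 0.3,"offset": [-0.0292,-0.0074,0],"rotation": [0,0,0]},{"gripper": 0.3,"offset": [-0.0292,-0.0074,0],"rotation": [0,0,0]},{"gripper": 0.3,"offset": [-0.0292,-0.0074,0],"rotation": [0,0,0]},{"gripper": 0.3,"offset": [-0.0292,-0.0074,0],"rotation": [0,0,0]},{"gripper": 0.3,"offset": [-0.0292,-0.0074,0],"rotation": [0,0,0]},{"gripper": 0.3,"offset": [-0.0292,-0.0074,0],"rotation": [0,0,0]},{"gripper": 0.3,"offset": [-0.0292,-0.0074,0],"rotation": [0,0,0]},{"gripper": 0.3,"offset": [-0.0292,-0.0074,0],"rotation": [0,0,0]},{"gripper": 0.3,"offset": [-0.0292,-0.0074,0],"rotation": [0,0,0]},{"gripper": 0.3,"offset": [-0.0292,-0.0074,0],"rotation": [0,0,0]},{"gripper": 0.3,"offset": [-0.0292,-0.0074,0],"rotation": [0,0,0]},{"gripper": 0.3,"offset": [-0.015,-0.0037,0],"rotation": [0,0,0]},{"gripper": 0.3,"offset": [0,0,0],"rotation": [0,0,0]},{"gripper": 0.3,"offset": [0,0,0],"rotation": [0,0,0]}]}}

```text
clock: 8.45
position: [0.4047, -0.2835, 0.1611]
ee_rot: [0.68, 0.733, 0.0, -0.0]
ft_force: [-0.5, 0.8, -0.2]
grip_width: 0.412
grasp_force: 30.5
```

```bash
python3 look.py w2
```

```text
8.45 [ 0.4047 -0.2835  0.1611] joints [-0.27  0.12  0.85  1.94 -0.1   1.12  0.7 ] 
tool axes [[-0.075, 0.997, -0.0], [0.997, 0.075, 0.001], [0.001, -0.0, -1.0]] 0.41198362797421445 [-0.5  0.8 -0.2]
```

View pics/w2.png

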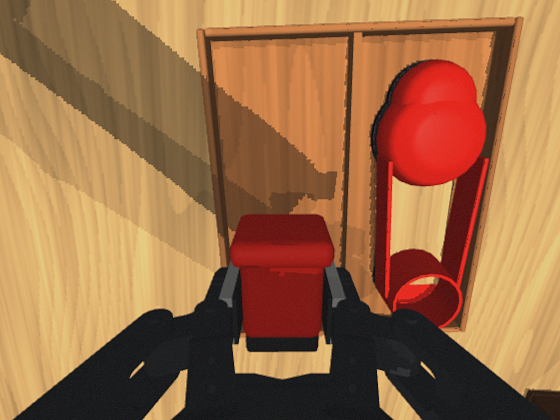

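The heel is held upright, centred at (282,285). The tray's near wall runs along x≈205–225 and the divider along x≈350, and the near half is empty. I'll check the centring.

Run:
```python
from h import *
a=np.load("pics/w2.npy"); o=dict(position=a[:3],ee_rot=a[3:]); M=R.from_quat(a[3:]).as_matrix()
P=ray("wrist",[(203,34),(220,240),(350,36),(346,200),(520,22),(465,330)],.03,o)
print(P.round(4).tolist()); print("in tool",((P-o["position"])@M).round(4).tolist())
```

```text
[[0.3369, -0.1602, 0.03], [0.3515, -0.326, 0.03], [0.4451, -0.1534, 0.03], [0.46, -0.2797, 0.03], [0.5675, -0.135, 0.03], [0.5987, -0.4069, 0.03]]
in tool [[0.1279, -0.0583, 0.1313], [-0.0384, -0.0562, 0.1311], [0.1266, 0.0501, 0.1312], [-0.0004, 0.0554, 0.1311], [0.1357, 0.1735, 0.1312], [-0.1377, 0.1842, 0.131]]
```

Call:
{"fn": "jog_arm", "kwargs": {"deltas": [{"gripper": 0.3,"offset": [0,0,0.015],"rotation": [0,0,0]},{"gripper": 0.3,"offset": [0,0,0.02],"rotation": [0,0,0]},{"gripper": 0.3,"offset": [0,0,0.02],"rotation": [0,0,0]},{"gripper": 0.3,"offset": [0,0,0.02],"rotation": [0,0,0]},{"gripper": 0.3,"offset": [0,0,0.02],"rotation": [0,0,0]},{"gripper": 0.3,"offset": [0,0,0.015],"rotation": [0,0,0]},{"gripper": 0.3,"offset": [0,0,0.01],"rotation": [0,0,0]},{"gripper": 0.3,"offset": [0,0,0.008],"rotation": [0,0,0]},{"gripper": 0.3,"offset": [0,0,0.004],"rotation": [0,0,0]},{"gripper": 0.3,"offset": [0,0,0.003],"rotation": [0,0,0]},{"gripper": 0.3,"offset": [0,0,0.001],"rotation": [0,0,0]},{"gripper": 0.3,"offset": [0,0,0],"rotation": [0,0,0]},{"gripper": 0.3,"offset": [0,0,0],"rotation": [0,0,0]}]}}

```text
clock: 9.8
position: [0.4057, -0.2837, 0.0256]
ee_rot: [0.679, 0.734, 0.0, 0.0]
ft_force: [0.3, 0.9, -1.0]
grip_width: 0.414
grasp_force: 30.5
```

Call:
{"fn": "jog_arm", "kwargs": {"deltas": [{"gripper": 0.3,"offset": [0,0,0.001],"rotation": [0,0,0]},{"gripper": 0.3,"offset": [0,0,0.001],"rotation": [0,0,0]},{"gripper": 0.3,"offset": [0,0,0],"rotation": [0,0,0]},{"gripper": 0.3,"offset": [0,0,0],"rotation": [0,0,0]}]}}

```text
clock: 10.2
position: [0.4054, -0.2835, 0.0232]
ee_rot: [0.679, 0.734, 0.0, -0.0]
ft_force: [-0.7, 0.3, -0.3]
grip_width: 0.414
grasp_force: 30.5
```

Call:
{"fn": "jog_arm", "kwargs": {"deltas": [{"gripper": 0.3,"offset": [0,0,0.0005],"rotation": [0,0,0]},{"gripper": 0.3,"offset": [0,0,0.0005],"rotation": [0,0,0]},{"gripper": 0.3,"offset": [0,0,0],"rotation": [0,0,0]}]}}

```text
clock: 10.5
position: [0.4055, -0.2836, 0.0228]
ee_rot: [0.679, 0.734, 0.0, -0.0]
ft_force: [-3.8, 3.0, 12.0]
grip_width: 0.418
grasp_force: 32.0
```

Call:
{"fn": "jog_arm", "kwargs": {"deltas": [{"gripper": 0.45,"offset": [0,0,-0.0003],"rotation": [0,0,0]},{"gripper": 0.55,"offset": [0,0,0],"rotation": [0,0,0]},{"gripper": 0.65,"offset": [0,0,0],"rotation": [0,0,0]},{"gripper": 0.65,"offset": [0,0,0],"rotation": [0,0,0]},{"gripper": 0.65,"offset": [0,0,-0.005],"rotation": [0,0,0]},{"gripper": 0.65,"offset": [0,0,-0.01],"rotation": [0,0,0]},{"gripper": 0.65,"offset": [0,0,-0.02],"rotation": [0,0,0]},{"gripper": 0.65,"offset": [0,0,-0.025],"rotation": [0,0,0]},{"gripper": 0.65,"offset": [0,0,-0.025],"rotation": [0,0,0]},{"gripper": 0.65,"offset": [0,0,-0.025],"rotation": [0,0,0]},{"gripper": 0.65,"offset": [0,0,-0.025],"rotation": [0,0,0]},{"gripper": 0.65,"offset": [0,0,-0.025],"rotation": [0,0,0]},{"gripper": 0.4,"offset": [0,0,-0.025],"rotation": [0,0,0]},{"gripper": 0,"offset": [0,0,-0.025],"rotation": [0,0,0]},{"gripper": 0,"offset": [0,0,0],"rotation": [0,0,0]},{"gripper": 0,"offset": [0,0,0],"rotation": [0,0,0]}]}}

```text
clock: 12.1
position: [0.4055, -0.2837, 0.2332]
ee_rot: [0.679, 0.734, 0.001, 0.0]
ft_force: [0.8, 0.7, -0.9]
grip_width: 0.003
grasp_force: 0.0
```

Run:
```python
from h import *
im=imaging.camera("top"); s=imaging.camera("scene")
a=cv2.resize(im[150:310,240:480],(560,373),interpolation=2)
b=cv2.resize(im[150:205,250:330],(560,225)[::1],interpolation=2)
c=np.vstack([a,b]); d=cv2.resize(s[210:330,220:330],(240,262)); e=np.zeros((598,240,3),np.uint8); e[:262]=d
cv2.imwrite("pics/c2.png",np.hstack([c,e])); cv2.imwrite("pics/top2.png",im); cv2.imwrite("pics/scene2.png",s)
print(manip.get_obs()["position"],manip.get_obs()["clock"])
```

```text
[ 0.40496776 -0.28341149  0.23203398] 12.2
```

View pics/c2.png

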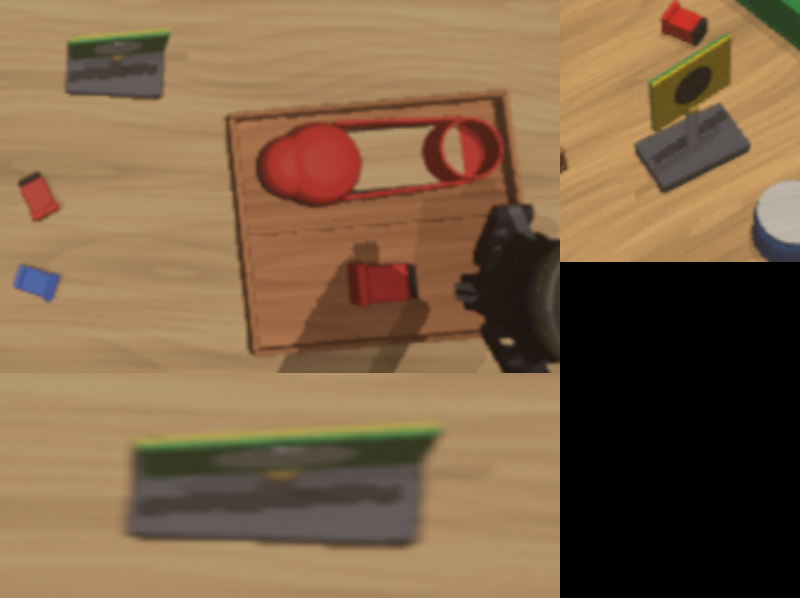

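The heel lies in the tray's near half on its side and has been released. The sign is unchanged, with its yellow face to the far side. The plan is to straddle the plate over the pivot with the jaws and turn it in two quarter turns, regripping between them because of joint 7's range.

Call:
{"fn": "jog_arm", "kwargs": {"deltas": [{"gripper": 0,"offset": [0.0227,0.0213,0],"rotation": [0,0,0]},{"gripper": 0,"offset": [0.0227,0.0213,0],"rotation": [0,0,0]},{"gripper": 0,"offset": [0.0227,0.0213,0],"rotation": [0,0,0]},{"gripper": 0,"offset": [0.0227,0.0213,0],"rotation": [0,0,0]},{"gripper": 0,"offset": [0.0227,0.0213,0],"rotation": [0,0,0]},{"gripper": 0,"offset": [0.0227,0.0213,0],"rotation": [0,0,0]},{"gripper": 0.35,"offset": [0.0227,0.0213,0],"rotation": [0,0,0]},{"gripper": 0.35,"offset": [0.0227,0.0213,0],"rotation": [0,0,0]},{"gripper": 0.35,"offset": [0.0227,0.0213,0],"rotation": [0,0,0]},{"gripper": 0.35,"offset": [0.0227,0.0213,0],"rotation": [0,0,0]},{"gripper": 0.35,"offset": [0.0227,0.0213,0],"rotation": [0,0,0]},{"gripper": 0.35,"offset": [0,0,0],"rotation": [0,0,0]},{"gripper": 0.35,"offset": [0,0,0],"rotation": [0,0,0]}]}}

```text
clock: 13.5
position: [0.6192, -0.0162, 0.2312]
ee_rot: [0.679, 0.734, -0.001, -0.0]
ft_force: [1.2, -0.9, 0.6]
grip_width: 0.347
grasp_force: 0.0
```

```bash
python3 look.py w3
```

```text
13.5 [ 0.6192 -0.0162  0.2312] joints [-0.55  0.37  0.65  1.52 -0.23  1.33  0.2 ] 
tool axes [[-0.078, 0.997, -0.002], [0.997, 0.078, -0.001], [-0.001, -0.002, -1.0]] 0.3467244854988554 [ 1.2 -0.9  0.6]
```

View pics/w3.png

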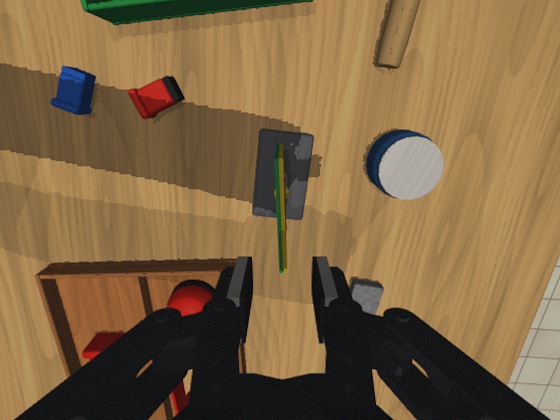

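The sign's top edge runs (279,147)–(282,270). Base corners are at (261,129), (313,134), (303,219) and (253,213). Both are seen clearly between the jaws.

Run:
```python
from h import *
a=np.load("pics/w3.npy"); o=dict(position=a[:3],ee_rot=a[3:]); M=R.from_quat(a[3:]).as_matrix()
P=ray("wrist",[(279,146),(282.5,271)],.144,o); d=P[0]-P[1]
print(P.round(4).tolist(),"mid",P.mean(0),np.linalg.norm(d),"yaw",np.arctan2(-d[0],d[1])); print("tool",((P.mean(0)-o["position"])@M).round(4))
B=ray("wrist",[(261,129),(313,134),(303,219),(253,213)],.014,o)
print(B.round(4).tolist(),B.mean(0)); y=(B[0]-B[3]);y2=B[1]-B[2];x=B[1]-B[0];x2=B[2]-B[3]
print([np.arctan2(-v[0],v[1]) for v in(y,y2)],[np.arctan2(v[1],v[0]) for v in(x,x2)],np.linalg.norm(y),np.linalg.norm(x))
T=ray("top",[(268.1,190.1),(309.3,192.1)],.014);v=T[0]-T[1];print("top yaw",np.arctan2(-v[0],v[1]))
```

```text
[[0.6127, 0.0356, 0.144], [0.6228, -0.0609, 0.144]] mid [ 0.61774158 -0.01261341  0.144     ] 0.09700304332558449 yaw 0.1038969587502416
tool [ 0.0038 -0.001   0.0872]
[[0.5923, 0.0335, 0.014], [0.6483, 0.0327, 0.014], [0.6474, -0.0656, 0.014], [0.5884, -0.0627, 0.014]] [ 0.61907952 -0.01554568  0.014     ]
[np.float64(-0.03976941962550975), np.float64(-0.009423442827518029)] [np.float64(-0.015020218561485199), np.float64(-0.04833454480563734)] 0.09633015462610366 0.056036481627596745
top yaw -0.02797509536658925
```

Call:
{"fn": "jog_arm", "kwargs": {"deltas": [{"gripper": 0.35,"offset": [0.001,0,0.02],"rotation": [0,0,0]},{"gripper": 0.35,"offset": [0,0,0.02],"rotation": [0,0,0]},{"gripper": 0.35,"offset": [0,0,0.02],"rotation": [0,0,0]},{"gripper": 0.35,"offset": [0,0,0.015],"rotation": [0,0,0]},{"gripper": 0.35,"offset": [0,0,0.01],"rotation": [0,0,0]},{"gripper": 0.35,"offset": [0,0,0.01],"rotation": [0,0,0]},{"gripper": 0.35,"offset": [0,0,0.008],"rotation": [0,0,0]},{"gripper": 0.35,"offset": [0,0,0],"rotation": [0,0,0]},{"gripper": 0.25,"offset": [0,0,0],"rotation": [0,0,0]},{"gripper": 0.16,"offset": [0,0,0],"rotation": [0,0,0]},{"gripper": 0.16,"offset": [0,0,0],"rotation": [0,0,0]},{"gripper": 0.16,"offset": [0,0,0],"rotation": [0,0,0]}], "newtons": 20}}

```text
clock: 14.75
position: [0.6197, -0.0154, 0.1299]
ee_rot: [0.679, 0.734, 0.0, 0.0]
ft_force: [0.8, -0.3, -0.3]
grip_width: 0.157
grasp_force: 0.0
```

Call:
{"fn": "jog_arm", "kwargs": {"deltas": [{"gripper": 0.16,"offset": [0,0,0],"rotation": [0,0,-4]},{"gripper": 0.16,"offset": [0,0,0],"rotation": [0,0,-4]},{"gripper": 0.16,"offset": [0,0,0],"rotation": [0,0,-4]},{"gripper": 0.16,"offset": [0,0,0],"rotation": [0,0,-5]},{"gripper": 0.16,"offset": [0,0,0],"rotation": [0,0,-5]},{"gripper": 0.16,"offset": [0,0,0],"rotation": [0,0,-5]},{"gripper": 0.16,"offset": [0,0,0],"rotation": [0,0,-5]},{"gripper": 0.16,"offset": [0,0,0],"rotation": [0,0,-5]},{"gripper": 0.16,"offset": [0,0,0],"rotation": [0,0,-5]},{"gripper": 0.16,"offset": [0,0,0],"rotation": [0,0,-5]},{"gripper": 0.16,"offset": [0,0,0],"rotation": [0,0,-5]},{"gripper": 0.16,"offset": [0,0,0],"rotation": [0,0,-5]},{"gripper": 0.16,"offset": [0,0,0],"rotation": [0,0,0]}]}}

```text
clock: 16.05
position: [0.6191, -0.0157, 0.1295]
ee_rot: [0.246, 0.969, -0.0, -0.0]
ft_force: [-1.6, -0.0, -0.8]
grip_width: 0.161
grasp_force: 0.8
```

Call:
{"fn": "jog_arm", "kwargs": {"deltas": [{"gripper": 0.16,"offset": [0,0,0],"rotation": [0,0,-5]},{"gripper": 0.16,"offset": [0,0,0],"rotation": [0,0,-5]},{"gripper": 0.16,"offset": [0,0,0],"rotation": [0,0,-5]},{"gripper": 0.16,"offset": [0,0,0],"rotation": [0,0,-5]},{"gripper": 0.16,"offset": [0,0,0],"rotation": [0,0,-5]},{"gripper": 0.16,"offset": [0,0,0],"rotation": [0,0,-5]},{"gripper": 0.16,"offset": [0,0,0],"rotation": [0,0,-3]},{"gripper": 0.12,"offset": [0,0,0],"rotation": [0,0,0]},{"gripper": 0.09,"offset": [0,0,0],"rotation": [0,0,0]},{"gripper": 0.06,"offset": [0,0,0],"rotation": [0,0,0]},{"gripper": 0.06,"offset": [0,0,0],"rotation": [0,0,0]},{"gripper": 0.06,"offset": [0,0,0],"rotation": [0,0,0]}]}}

```text
clock: 17.25
position: [0.6199, -0.0168, 0.1297]
ee_rot: [-0.037, 0.999, -0.001, 0.0]
ft_force: [1.4, -5.7, -2.4]
grip_width: 0.063
grasp_force: 19.7
```

Call:
{"fn": "jog_arm", "kwargs": {"deltas": [{"gripper": 0.2,"offset": [0,0,0],"rotation": [0,0,0]},{"gripper": 0.35,"offset": [0,0,0],"rotation": [0,0,0]},{"gripper": 0.35,"offset": [0,0,0],"rotation": [0,0,0]},{"gripper": 0.35,"offset": [0,-0.001,-0.01],"rotation": [0,0,0]},{"gripper": 0.35,"offset": [0,0,-0.02],"rotation": [0,0,0]},{"gripper": 0.35,"offset": [0,0,-0.02],"rotation": [0,0,0]},{"gripper": 0.35,"offset": [0,0,0],"rotation": [0,0,0]}]}}

```text
clock: 17.95
position: [0.6212, -0.0164, 0.1834]
ee_rot: [-0.039, 0.999, 0.0, 0.003]
ft_force: [0.6, -0.1, 0.1]
grip_width: 0.351
grasp_force: 0.0
```

Call:
{"fn": "jog_arm", "kwargs": {"deltas": [{"gripper": 0.35,"offset": [0,0,0],"rotation": [0,0,7.5]},{"gripper": 0.35,"offset": [0,0,0],"rotation": [0,0,7.5]},{"gripper": 0.35,"offset": [0,0,0],"rotation": [0,0,7.5]},{"gripper": 0.35,"offset": [0,0,0],"rotation": [0,0,7.5]},{"gripper": 0.35,"offset": [0,0,0],"rotation": [0,0,7.5]},{"gripper": 0.35,"offset": [0,0,0],"rotation": [0,0,7.5]},{"gripper": 0.35,"offset": [0,0,0],"rotation": [0,0,7.5]},{"gripper": 0.35,"offset": [0,0,0],"rotation": [0,0,7.5]},{"gripper": 0.35,"offset": [0,0,0],"rotation": [0,0,7.5]},{"gripper": 0.35,"offset": [0,0,0],"rotation": [0,0,7.5]},{"gripper": 0.35,"offset": [0,0,0],"rotation": [0,0,7.5]},{"gripper": 0.35,"offset": [0,0,0],"rotation": [0,0,7.5]},{"gripper": 0.35,"offset": [0,0,0],"rotation": [0,0,7.5]},{"gripper": 0.35,"offset": [0,0,0],"rotation": [0,0,7.5]},{"gripper": 0.35,"offset": [0,0,0],"rotation": [0,0,7.5]},{"gripper": 0.35,"offset": [0,0,0],"rotation": [0,0,7.5]},{"gripper": 0.35,"offset": [0,0,0],"rotation": [0,0,7.5]},{"gripper": 0.35,"offset": [0,0,0],"rotation": [0,0,7.5]},{"gripper": 0.35,"offset": [0,0,0],"rotation": [0,0,7.5]},{"gripper": 0.35,"offset": [0,0,0],"rotation": [0,0,7.5]}]}}

```text
clock: 19.95
position: [0.6195, -0.0162, 0.1796]
ee_rot: [0.956, 0.294, 0.0, -0.0]
ft_force: [1.1, -0.3, -0.2]
grip_width: 0.349
grasp_force: 0.0
```

Call:
{"fn": "jog_arm", "kwargs": {"deltas": [{"gripper": 0.35,"offset": [0,0,0],"rotation": [0,0,7.5]},{"gripper": 0.35,"offset": [0,0,0],"rotation": [0,0,7.5]},{"gripper": 0.35,"offset": [0,0,0],"rotation": [0,0,7.5]},{"gripper": 0.35,"offset": [0,0,0],"rotation": [0,0,7.5]},{"gripper": 0.35,"offset": [0,0,0],"rotation": [0,0,0]},{"gripper": 0.35,"offset": [0,0,0],"rotation": [0,0,0]}]}}

```text
clock: 20.55
position: [0.6196, -0.0162, 0.1795]
ee_rot: [0.999, 0.041, -0.0, -0.0]
ft_force: [-1.2, 0.6, -0.3]
grip_width: 0.351
grasp_force: 0.0
```

```bash
python3 look.py w4
```

```text
20.55 [ 0.6196 -0.0162  0.1795] joints [-0.72  0.49  0.91  1.6  -0.4   1.26 -1.24] 
tool axes [[0.997, 0.082, -0.0], [0.082, -0.997, -0.0], [-0.0, -0.0, -1.0]] 0.35053294431657583 [-1.2  0.6 -0.3]
```

View pics/w4.png

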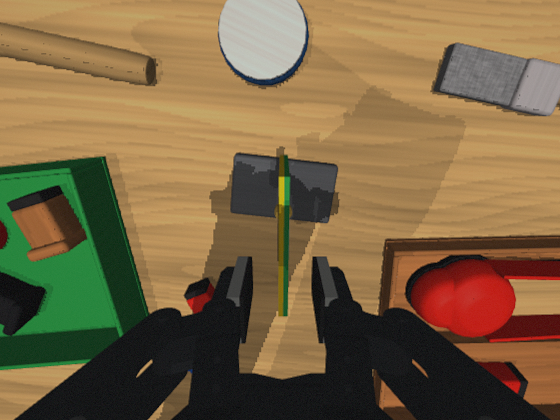

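The sign is a quarter turn round, with its plate along image column 283 and aligned between the jaws. Descending for the second quarter turn.

Call:
{"fn": "jog_arm", "kwargs": {"deltas": [{"gripper": 0.35,"offset": [0,0,0.015],"rotation": [0,0,0]},{"gripper": 0.35,"offset": [0,0,0.015],"rotation": [0,0,0]},{"gripper": 0.35,"offset": [0,0,0.01],"rotation": [0,0,0]},{"gripper": 0.35,"offset": [0,0,0.01],"rotation": [0,0,0]},{"gripper": 0.35,"offset": [0,0,0],"rotation": [0,0,0]},{"gripper": 0.25,"offset": [0,0,0],"rotation": [0,0,0]},{"gripper": 0.16,"offset": [0,0,0],"rotation": [0,0,0]},{"gripper": 0.16,"offset": [0,0,0],"rotation": [0,0,0]},{"gripper": 0.16,"offset": [0,0,0],"rotation": [0,0,-4]},{"gripper": 0.16,"offset": [0,0,0],"rotation": [0,0,-5]},{"gripper": 0.16,"offset": [0,0,0],"rotation": [0,0,-5]},{"gripper": 0.16,"offset": [0,0,0],"rotation": [0,0,-5]},{"gripper": 0.16,"offset": [0,0,0],"rotation": [0,0,-5]},{"gripper": 0.16,"offset": [0,0,0],"rotation": [0,0,-5]},{"gripper": 0.16,"offset": [0,0,0],"rotation": [0,0,-5]},{"gripper": 0.16,"offset": [0,0,0],"rotation": [0,0,-5]}]}}

```text
clock: 22.2
position: [0.6197, -0.0166, 0.13]
ee_rot: [0.928, 0.372, 0.0, 0.0]
ft_force: [-1.3, 0.0, 0.6]
grip_width: 0.162
grasp_force: 1.1
```

Call:
{"fn": "jog_arm", "kwargs": {"deltas": [{"gripper": 0.16,"offset": [0,0,0],"rotation": [0,0,-5]},{"gripper": 0.16,"offset": [0,0,0],"rotation": [0,0,-5]},{"gripper": 0.16,"offset": [0,0,0],"rotation": [0,0,-5]},{"gripper": 0.16,"offset": [0,0,0],"rotation": [0,0,-5]},{"gripper": 0.16,"offset": [0,0,0],"rotation": [0,0,-5]},{"gripper": 0.16,"offset": [0,0,0],"rotation": [0,0,-5]},{"gripper": 0.16,"offset": [0,0,0],"rotation": [0,0,-5]},{"gripper": 0.16,"offset": [0,0,0],"rotation": [0,0,-5]},{"gripper": 0.16,"offset": [0,0,0],"rotation": [0,0,-5]},{"gripper": 0.16,"offset": [0,0,0],"rotation": [0,0,0]},{"gripper": 0.16,"offset": [0,0,0],"rotation": [0,0,0]}]}}

```text
clock: 23.3
position: [0.6196, -0.0163, 0.1299]
ee_rot: [0.717, 0.697, 0.0, -0.0]
ft_force: [-2.0, 0.9, 2.0]
grip_width: 0.162
grasp_force: 1.1
```

Call:
{"fn": "jog_arm", "kwargs": {"deltas": [{"gripper": 0.12,"offset": [0,0,0],"rotation": [0,0,0]},{"gripper": 0.09,"offset": [0,0,0],"rotation": [0,0,0]},{"gripper": 0.06,"offset": [0,0,0],"rotation": [0,0,0]},{"gripper": 0.06,"offset": [0,0,0],"rotation": [0,0,0]},{"gripper": 0.06,"offset": [0,0,0],"rotation": [0,0,0]},{"gripper": 0.06,"offset": [0,0,0],"rotation": [0,0,0]},{"gripper": 0.2,"offset": [0,0,0],"rotation": [0,0,0]},{"gripper": 0.35,"offset": [0,0,0],"rotation": [0,0,0]},{"gripper": 0.35,"offset": [0,0,0],"rotation": [0,0,0]},{"gripper": 0.35,"offset": [0,0,-0.01],"rotation": [0,0,0]},{"gripper": 0.35,"offset": [0,0,-0.02],"rotation": [0,0,0]},{"gripper": 0.35,"offset": [0,0,-0.02],"rotation": [0,0,0]},{"gripper": 0.35,"offset": [0,0,-0.025],"rotation": [0,0,0]},{"gripper": 0.35,"offset": [0,0,-0.025],"rotation": [0,0,0]},{"gripper": 0.35,"offset": [0,0,0],"rotation": [0,0,0]},{"gripper": 0.35,"offset": [0,0,0],"rotation": [0,0,0]}]}}

```text
clock: 24.9
position: [0.6199, -0.0164, 0.2304]
ee_rot: [0.717, 0.698, 0.001, 0.0]
ft_force: [-0.1, -0.6, -0.5]
grip_width: 0.347
grasp_force: 0.0
```

```bash
python3 look.py w5
python3 - <<'E'
from h import *
w=cv2.imread("pics/w5.png"); s=imaging.camera("scene")
cv2.imwrite("pics/c5.png",np.hstack([cv2.resize(w[80:320,170:400],(480,500)),cv2.resize(s[200:340,210:340],(320,345)) if 0 else cv2.resize(s[130:340,50:440],(320,500))]))
E
```

```text
24.9 [ 0.6199 -0.0164  0.2304] joints [-0.51  0.36  0.6   1.52 -0.21  1.32  0.08] 
tool axes [[0.027, 1.0, 0.002], [1.0, -0.027, 0.0], [0.0, 0.002, -1.0]] 0.3474754024513722 [-0.1 -0.6 -0.5]
```

View pics/c5.png

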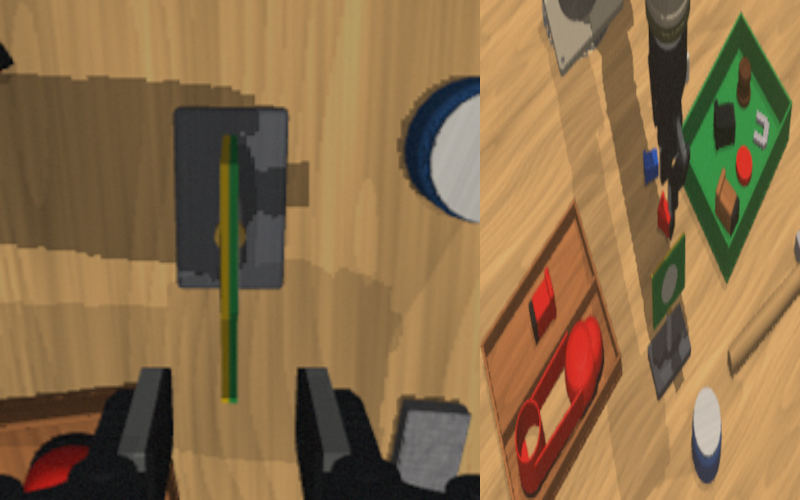

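The sign stands square to its base with the green face now on the far side. The heel lies in the tray's near half, the five other bin parts are in place, and the gripper is clear. Handing in.

```bash
python3 -c "
from workcell import workorder
print(workorder.hand_in())"
```

```text
the job is handed in; nothing more can be done
None
```

The job is handed in at about 25 s on the robot's clock: the red heel lies released on its side in the tray's near half, and the sign has been swung half a turn and stands square with green where yellow was; the hand-in call gave no verdict.

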